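Set the length stop on a crosscut sled

TASK

Set the crosscut sled for today's length: press down the black release pad in the middle of the sliding length stop to free its brake and, with the pad held down, push the stop along the fence rail until it rests against the marked dead stop, the one with the pointer and the tall thumbscrew. Then let the pad come up so that the brake holds it there, and move clear. It is light fingertip work: do not clamp, ram or drag the stop against its brake, and do not move or lift the other things on the sled and bench.

Things in the scene. Friction and masses are not known exactly. Their poses are not given: they have to be found in the camera images.
- sled: Crosscut sled, fixed on the bench: white-faced board bed 370 mm (x) by 620 mm (y), its top 21 mm above the bench; on the robot's side a 36 mm thick wooden fence with an aluminium T-slot rail on top (rail 36 mm wide, from y = -280 to +215 mm, top 99 mm above the bench). Origin on the bench under the rail's middle; y along the rail, x from the fence over the bed, z up.
- length_stop: The sliding stop: grey steel saddle on the rail, 104 mm along y, 46 mm along x, with a steel arm hanging down the fence on the bed side. Origin on the rail's top, midway; axes as the sled's. It slides only along y. With its pad down it glides at about 1 N; with the pad up its brake holds against about 20 N. Its end face meets a dead stop when their origins are 67 mm apart.
- stop_middle (a point): Centre of the release pad's top face when the pad is up: 26 mm above the sliding stop's origin, 125 mm above the bench. Travels with the stop but does not sink with the pad; axes as the sled's. The black pad is 56 mm (y) by 40 mm (x), between two steel end cheeks 22 mm long that stand 14 mm above it (a fingertip can push on their inner faces); on its x sides only walls 5 mm lower than it.
- release_pad (a joint): How far the release pad is pressed, m: 0 is up (brake on), 0.005 is right down. It begins to give at 7 N, is right down at 10 N and springs back up by itself. The brake is fully off from 0.0015.
- marked_stop: The marked dead stop, on either side of the sliding stop: steel block fixed on the rail, 30 mm (y) by 36 mm (x), 16 mm high, with a knurled thumbscrew 20 mm across reaching 38 mm above the rail and a flat steel pointer jutting about 30 mm out towards the robot. Origin at the middle of its underside on the rail's top, axes as the sled's.
- plain_stop: The other dead stop, for another length, on the other side of the sliding stop: the same fixed steel block with only a low screw head, no pointer, no thumbscrew. Origin and axes as the marked one's.
- oak_strip: Loose strip of wood 40 x 200 x 20 mm lying on the sled's bed; origin at the middle of its underside. Leave it.
- mallet: Turned wooden mallet standing on its head on the bench beyond the sled's +y end, 92 mm across, 250 mm high; origin at the middle of its foot. Leave it.
- glue_bottle: Glue bottle standing on the bench beyond the sled's -y end, 60 mm across, 160 mm high; origin at the middle of its foot. Leave it.
- try_square: Try square lying on the bench between robot and sled: wooden stock 22 x 110 x 18 mm, steel blade 150 mm; origin under the middle of the stock. Leave it.

How it is judged:
By the outcome, as a careful person would: the job done as asked, in the order asked, and still so for the second after the job is handed in, with the robot touching nothing.
It also fails if it takes over 38 s, if anything falls off the work surface, if the arm or the gripper's body presses on something with over 40 N, if the wrist force passes 120 N, or if a joint passes its speed limit or range.

ROBOT

A 6-joint arm with a two-finger parallel gripper is mounted at the origin on the work surface. World frame = base frame: x ahead of the robot, y to its left, z up, the work surface at z = 0. Lengths are in m, angles in degrees, forces in N, time in s.
With the tool pointing down it reaches from about 0.375 to 0.9 m from the base axis. Payload 3.1 kg.
Tool frame: the origin (TCP) lies on the centre line of the jaws, within the pads' length; the fingertips stand 17 mm ahead of it and the grasp point (between the pads) lies 2 mm behind it; z points along the fingers, y is the line along which they close (so a half turn about z gives the same grasp; the last joint's range is limited). The gripper opens to 87 mm and grips with 3 to 60 N. Pads are 19 mm wide; open, the fingers measure 117 mm over their backs; the gripper's body (75 mm by 190 mm) begins 51 mm behind the grasp point.
Start: joints at [-85.858, 30.224, 82.088, -0, 67.689, -10.227], TCP at [0.155, -0.605, 0.24] pointing down, gripper open.
Joint ranges: [-176.69, 176.69], [-43.24, 126.21], [12.49, 139.97], [-82, 262], [0, 151.66], [-163.58, 163.58]. Speed limits (degrees/s): [159.86, 159.86, 180, 180, 180, 180].

INTERFACE

Orientations are given as a 3x3 rotation matrix whose columns are the frame's x, y, z axes.
In Python, from rig import bot, imaging, finder gives the robot as it stands. The module is installed in compiled form; this text tells all that it offers.
- The arm moves only by the tool play_rows, never from a script. Its argument "motion" is a list that holds one entry, the list of rows, each a list of 6 numbers: the shift along the tool's x, y, z in m, then the turn, a rotation vector about the tool's x, y, z in degrees. In form: [[[dx, dy, dz, wx, wy, wz], ...]]. A call has 1 to 8 rows; each row is the pose to reach, as a shift and turn from the pose commanded when the call began, along the tool's axes at that moment; what a row does not reach only later rows make up. A row lasts 1/12 s, in which the tool goes at most 41.7 mm and 7.16 degrees, less where a joint would pass 70% of its speed; a pose out of reach is approached as far as the arm can. A call with a gripper value outside its range is refused whole. "fingers" is the finger opening in m, from 0 to 0.087, set as the call begins (left out, the last holds). The fingers move at their own pace and stop on an object; the grip force is fixed at half the most. Time passes only in rows, so rows that repeat a pose let the fingers close. It gives the time, the measured TCP pose, the force, the opening and the grip force at its end, in the units of the state.
- bot.read_state(): the state, without advancing time (a new reading comes with each control period).
- imaging.capture(name): name is "scene" or "top"; returns a dict with "frame" (480x640x3 uint8, red, green, blue), "camera_matrix" (3x3 intrinsics, pixels), "R" (3x3) and "t" (3): a world point X has camera coordinates R X + t. Camera axes: x right, y down, z forward; pixel columns grow to the right and rows downward; lengths in m; the calibration is good to about 2 mm. A picture is of the moment at which its call begins. There is no depth.
- bot.hand_in(): hands the job in; it is judged then, once.
Trained networks look in the newest picture that a camera, given by its name, has taken for a name from the list of things; names that differ only in an ending like _2 or _b are one class to them, and where a whole thing is asked for, a point or a joint stands for the part that bears it (a point fixed in the world has none). Each returns a list of dicts, best first, with "confidence" (0 to 1); they miss things now and then, are a little off and sometimes report something else, mostly with a low value. They report only what shows in the picture. A call takes as long as a camera call.
- finder.recognise(camera, name): "at" ([x, y, z] in m, in world coordinates, good to about 4 mm: the middle of the surface that is visible of it).
- finder.outline_of(camera, name): "pixels" (480x640 bool, what is visible of it).
The state is a dict: "time_s": time; "joint_positions": joint angles; "qvel": joint speeds; "tau": joint torques, N m; "position": TCP position; "tcp_rot": TCP orientation; "force": force on the tool from outside, world axes, zero at the start; "moment": the same for the moment, N m; "opening": opening from 0.0 (shut) to 1.0 (fully open); "grasp_force": force on a finger pad.
Only numpy, scipy, OpenCV 4.12 (cv2) and the standard library are available. Lean on these libraries where they do the work, as an engineer would, in place of code of your own. Each camera call takes 0.05 s, during which the arm holds its last target. There are 200 camera calls.

## Working session

There is one attempt and no reset: what is moved stays moved. The work goes in short steps, Python scripts to look and compute and a tool call to move; the robot and the scene stay as the last step left them, time stands still between calls to the robot, and variables do not carry over. Pictures are saved under pics/ and viewed, at most 10 in all, crops included, and the job is handed in when it is done.

Besides the shell and the picture viewer there is one more tool, called after "Request:" by a JSON object that holds its "method" and its "body". play_rows: Moves the arm, as the interface text tells. Its arguments: {"type":"object","properties":{"motion":{"type":"array"},"fingers":{"type":"number"}},"required":["motion"]}

```bash
mkdir -p pics
python3 - <<'E'
from rig import bot, imaging, finder
import cv2, numpy as np
for c in ("scene","top"):
    p=imaging.capture(c); cv2.imwrite(f"pics/{c}0.png",p["frame"][:,:,::-1])
    print(c,p["camera_matrix"].tolist(),p["R"].tolist(),p["t"].tolist())
    for n in ["sled","length_stop","stop_middle","marked_stop","plain_stop","mallet","glue_bottle","try_square","oak_strip"]:
        print(n,[(np.round(d["at"],4).tolist(),round(d["confidence"],2)) for d in finder.recognise(c,n)][:3])
s=bot.read_state();print(s["time_s"],s["position"],s["tcp_rot"],s["force"])
E
```

```text
scene [[503.733951617653, 0.0, 319.95063458097644], [0.0, 503.733951617653, 235.78043645026148], [0.0, 0.0, 1.0]] [[0.24737261848992925, 0.9688778497499545, 0.009082944750479629], [0.7793370476716551, -0.19339184900788092, -0.596014562627241], [-0.5757087403782093, 0.1545163583612341, -0.8029222510622793]] [-0.13918982762234583, -0.3590286662676157, 1.471106742733401]
sled [([0.6848, -0.0684, 0.0174], 0.71)]
length_stop []
stop_middle [([0.5739, -0.0234, 0.1292], 0.91)]
marked_stop [([0.5425, -0.2162, 0.1155], 0.56)]
plain_stop [([0.5732, 0.1228, 0.1128], 0.5)]
mallet [([0.5345, 0.3527, 0.1118], 0.55)]
glue_bottle [([0.4722, -0.404, 0.0947], 0.88), ([0.5577, -0.0213, 0.1242], 0.55)]
try_square [([0.3848, 0.0303, 0.0123], 0.92)]
oak_strip [([0.7404, -0.0021, 0.0416], 0.63)]
top [[500.0181078792787, 0.0, 322.7357579741648], [0.0, 500.0181078792787, 243.69735055105343], [0.0, 0.0, 1.0]] [[-0.012999797906524986, -0.999720408726275, 0.01975119314265945], [-0.9969809019330943, 0.011446883484146221, -0.07679876326591456], [0.07655120139529566, -0.020689930755551315, -0.9968509619447968]] [0.013193862993869218, 0.5569147970401777, 1.1413545943625418]
sled [([0.6608, -0.0482, 0.0239], 0.68)]
length_stop [([0.5561, -0.0252, 0.1245], 0.78)]
stop_middle [([0.5531, -0.0231, 0.1234], 0.91)]
marked_stop [([0.5273, -0.2101, 0.1181], 0.73)]
plain_stop [([0.5677, 0.1238, 0.116], 0.55)]
mallet [([0.5158, 0.353, 0.1233], 0.98)]
glue_bottle [([0.452, -0.3903, 0.1047], 0.56)]
try_square [([0.375, 0.0467, 0.0074], 0.84)]
oak_strip [([0.7329, 0.0008, 0.0386], 0.57)]
1.0 [ 0.155118   -0.60543     0.23956704] [[ 9.68719817e-01  2.48157037e-01 -2.06020073e-05]
 [ 2.48157036e-01 -9.68719817e-01 -2.59807067e-05]
 [-2.64048679e-05  2.00554924e-05 -9.99999999e-01]] [ 0.37014702 -0.42095649 -1.33667777]
```

View pics/top0.png

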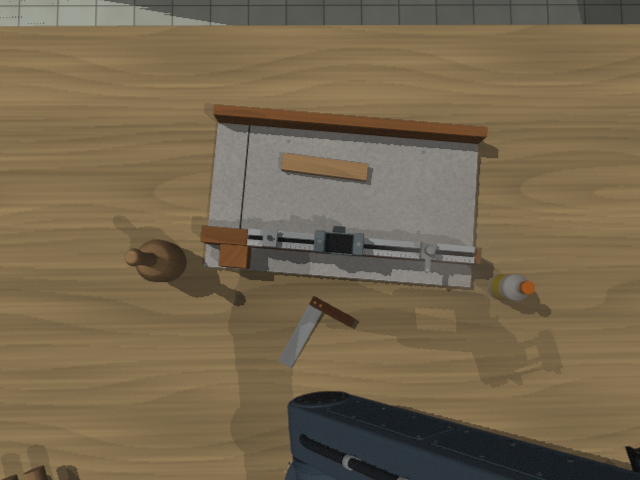

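View pics/scene0.png

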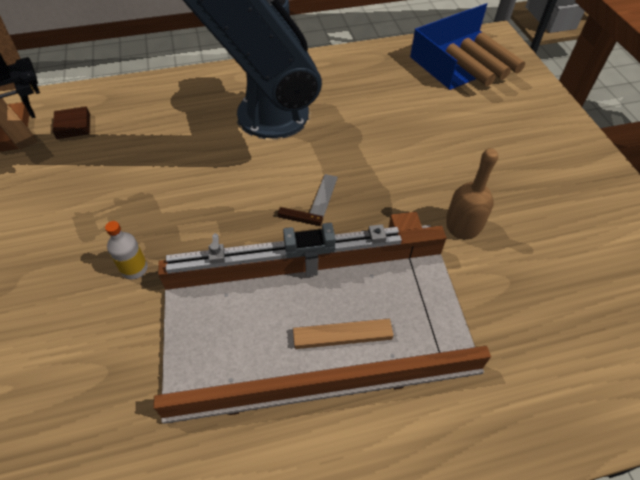

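The marked stop (thumbscrew and pointer) is at about (428,250) in the top view, on the −y side. The pad is at about (340,243) and the plain stop at about (269,239). Next I'll zoom in to measure the rail line and the pad.

```bash
cat > h.py <<'E'
import numpy as np
def back(p,uv,z):
    K,R,t=map(np.array,(p["camera_matrix"],p["R"],p["t"]))
    d=R.T@np.linalg.inv(K)@np.array([uv[0],uv[1],1.]); c=-R.T@t
    return c+d*(z-c[2])/d[2]
E
python3 - <<'E'
from rig import bot, imaging, finder
import cv2, numpy as np
from h import back
a=imaging.capture("top");b=imaging.capture("scene")
A=cv2.resize(a["frame"][215:285,235:485],(800,224),interpolation=cv2.INTER_CUBIC)
B=cv2.resize(b["frame"][215:285,155:405],(800,224),interpolation=cv2.INTER_CUBIC)
cv2.imwrite("pics/z.png",np.vstack([A,B])[:,:,::-1])
for c,p in(("top",a),("scene",b)):
    for n in("length_stop","stop_middle","marked_stop","plain_stop"):
        for d in finder.outline_of(c,n)[:1]:
            m=d["pixels"].astype(np.uint8);v,u=np.nonzero(m)
            r=cv2.minAreaRect(np.c_[u,v].astype(np.float32))
            print(c,n,round(d["confidence"],2),r,u.min(),u.max(),v.min(),v.max())
    f=p["frame"].astype(int).max(2); m=np.zeros(f.shape,np.uint8)
    x0,x1,y0,y1=(322,358,228,258) if c=="top" else (290,330,225,252)
    m[y0:y1,x0:x1]=(f[y0:y1,x0:x1]<38)
    n,l,s,ce=cv2.connectedComponentsWithStats(m); k=1+np.argmax(s[1:,4])
    v,u=np.nonzero(l==k); r=cv2.minAreaRect(np.c_[u,v].astype(np.float32)); print("pad",s[k],r,back(p,r[0],.125))
E
```

```text
top length_stop 0.65 ((338.40850830078125, 240.32318115234375), (49.91505432128906, 31.47298812866211), 6.340191841125488) 313 363 225 257
top stop_middle 0.8 ((338.3172302246094, 240.05836486816406), (49.516700744628906, 28.285079956054688), 4.085616588592529) 313 363 226 255
top marked_stop 0.71 ((427.5, 257.0), (30.0, 15.0), 90.0) 420 435 242 272
pad [325 233  28  21 491] ((338.3724365234375, 243.0310516357422), (27.155874252319336, 18.27000617980957), 4.763641834259033) [ 0.55010557 -0.02462421  0.125     ]
scene length_stop 0.85 ((310.183349609375, 249.63034057617188), (50.535091400146484, 50.96745300292969), 82.69424438476562) 283 334 222 275
scene stop_middle 0.93 ((310.116943359375, 249.58831787109375), (51.4089241027832, 51.33982849121094), 82.05652618408203) 283 335 221 275
scene marked_stop 0.64 ((215.5, 248.0), (28.0, 15.0), 90.0) 208 223 234 262
scene plain_stop 0.78 ((376.4339599609375, 233.51885986328125), (18.268951416015625, 15.109660148620605), 74.05460357666016) 368 385 225 242
pad [295 230  31  18 447] ((309.8959045410156, 238.3651885986328), (15.656725883483887, 29.38557243347168), 83.2901611328125) [ 0.55783661 -0.02149187  0.125     ]
```

View pics/z.png

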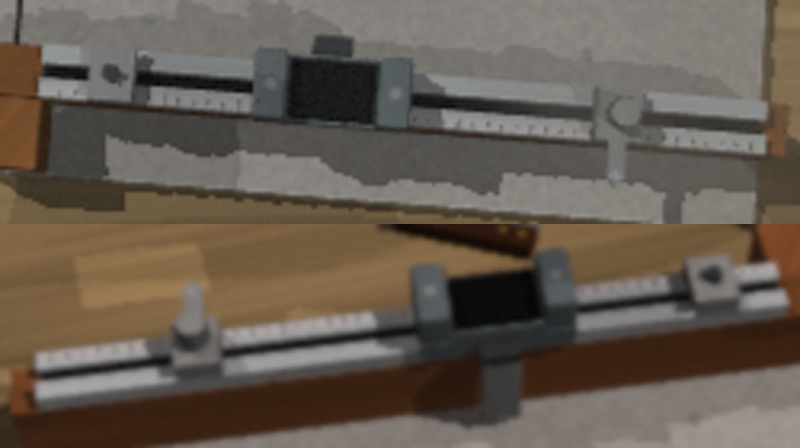

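Run:
```python
from rig import imaging
from h import back
import numpy as np
a=imaging.capture("top");b=imaging.capture("scene")
T=lambda u,v,z:back(a,(235+u/3.2-.35,215+v/3.2-.35),z)
S=lambda u,v,z:back(b,(155+u/3.2-.35,215+(v-224)/3.2-.35),z)
for n,F,l,r in(("top",T,(41,72),(768,128)),("scene",S,(782,288),(36,377))):
    P,Q=F(*l,.099),F(*r,.099); d=P-Q; print(n,P,Q,np.linalg.norm(d),"yaw",np.degrees(np.arctan2(-d[0],d[1])),"origin",Q+d*280/495)
print("top saddle ends (z .139): ",T(254,85,.139),T(411,96,.139),"marked block top face",T(594,113,.115),T(642,115,.115),"screw",T(627,109,.137))
print("scene cheek tops", S(428,293,.139),S(556,278,.139),"screw top",S(194,288,.137),"marked",S(171,350,.115),S(220,344,.115))
print("scene pad corners",[S(*c,.125).round(4).tolist() for c in((446,278),(533,268),(543,319),(455,328))])
print("top pad corners",[T(*c,.125).round(4).tolist() for c in((291,59),(379,63),(376,124),(287,119))])
```

```text
top [0.56715419 0.17079217 0.099     ] [ 0.52333464 -0.32272465  0.099     ] 0.4954583784420348 yaw -5.07400883323645 origin [ 0.54812146 -0.04356362  0.099     ]
scene [0.57588764 0.17174948 0.099     ] [ 0.52762887 -0.31975772  0.099     ] 0.49387067525783956 yaw -5.607628545436113 origin [ 0.55492676 -0.04173344  0.099     ]
top saddle ends (z .139):  [0.55341022 0.02695043 0.139     ] [ 0.54502701 -0.07558623  0.139     ] marked block top face [ 0.53397004 -0.2005988   0.115     ] [ 0.53224857 -0.23285712  0.115     ] screw [ 0.53498327 -0.21764857  0.137     ]
scene cheek tops [ 0.55193087 -0.06525301  0.139     ] [0.56002817 0.01737293 0.139     ] screw top [ 0.51039624 -0.20988304  0.137     ] marked [ 0.5391169  -0.23173454  0.115     ] [ 0.54201751 -0.20069661  0.115     ]
scene pad corners [[0.5325, -0.0496, 0.125], [0.5383, 0.0078, 0.125], [0.5798, 0.0038, 0.125], [0.5731, -0.0527, 0.125]]
top pad corners [[0.5716, 0.0022, 0.125], [0.5683, -0.0562, 0.125], [0.5278, -0.0535, 0.125], [0.5318, 0.0054, 0.125]]
```

Request:
{"method": "play_rows", "body": {"motion": [[[0.015,-0.013,0,0,0,1],[0.045,-0.04,0,0,0,4],[0.075,-0.066,0,0,0,7],[0.105,-0.092,0,0,0,10],[0.135,-0.118,0,0,0,13],[0.165,-0.145,0,0,0,16],[0.195,-0.171,0,0,0,18],[0.22,-0.193,0,0,0,19.7]]], "fingers": 0}}

```text
time_s: 2.27
position: [0.3213, -0.3614, 0.2397]
tcp_rot: [[0.996, -0.094, 0.0], [-0.094, -0.996, 0.001], [0.0, -0.001, -1.0]]
force: [-0.7, 0.0, -0.0]
opening: 0.478
grasp_force: 0.0
```

Request:
{"method": "play_rows", "body": {"motion": [[[0.02,-0.036,0,0,0,0],[0.04,-0.072,0,0,0,0],[0.06,-0.108,0,0,0,0],[0.08,-0.144,0,0,0,0],[0.1,-0.18,0,0,0,0],[0.12,-0.216,0,0,0,0],[0.14,-0.252,0,0,0,0],[0.155,-0.28,0,0,0,0]]]}}

```text
time_s: 2.93
position: [0.5022, -0.0968, 0.2399]
tcp_rot: [[0.996, -0.091, 0.001], [-0.091, -0.996, 0.0], [0.001, -0.0, -1.0]]
force: [0.7, -1.3, -1.3]
opening: 0.008
grasp_force: 0.0
```

Request:
{"method": "play_rows", "body": {"motion": [[[0.02,-0.036,0.01,0,0,0],[0.036,-0.066,0.03,0,0,0],[0.044,-0.08,0.05,0,0,0],[0.045,-0.081,0.07,0,0,0],[0.045,-0.081,0.075,0,0,0],[0.045,-0.081,0.075,0,0,0]]]}}

```text
time_s: 3.43
position: [0.5518, -0.0225, 0.163]
tcp_rot: [[0.996, -0.092, -0.004], [-0.092, -0.996, 0.001], [-0.004, -0.0, -1.0]]
force: [0.3, -0.4, 0.1]
opening: 0.007
grasp_force: 0.0
```

Run:
```python
from rig import imaging,bot
import cv2,numpy as np
a=imaging.capture("top");b=imaging.capture("scene")
A=cv2.resize(a["frame"][190:290,260:420],(480,300),interpolation=cv2.INTER_CUBIC)
B=cv2.resize(b["frame"][180:280,230:390],(480,300),interpolation=cv2.INTER_CUBIC)
cv2.imwrite("pics/z2.png",np.vstack([A,B])[:,:,::-1])
s=bot.read_state();print(s["time_s"],s["position"].round(4),s["tcp_rot"].round(4).tolist(),s["force"],s["opening"])
```

```text
3.5333 [ 0.5532 -0.0236  0.1651] [[0.9956, -0.0937, 0.0005], [-0.0937, -0.9956, -0.0003], [0.0006, 0.0002, -1.0]] [ 0.58937479 -0.62703925  0.85266348] 0.007746780297843103
```

View pics/z2.png

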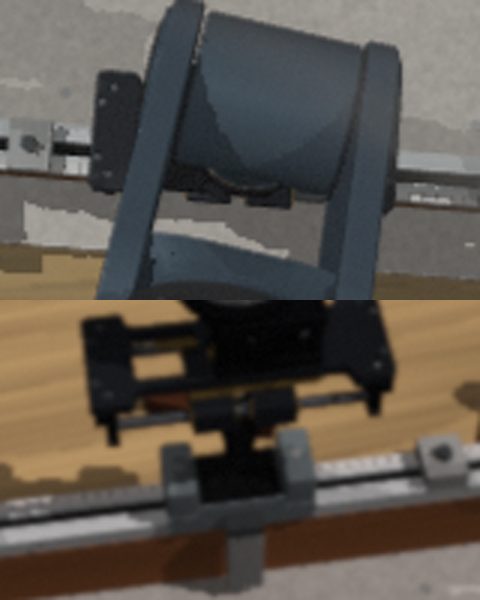

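The picture shows the closed fingertips over the pad, at about (240,455), clear of both cheeks at about (180,470) and (297,465). I'll descend now.

Request:
{"method": "play_rows", "body": {"motion": [[[0,0,0.008,0,0,0],[0,0,0.015,0,0,0],[0,0,0.02,0,0,0],[0,0,0.0225,0,0,0],[0,0,0.024,0,0,0],[0,0,0.025,0,0,0],[0,0,0.025,0,0,0],[0,0,0.025,0,0,0]]]}}

```text
time_s: 4.2
position: [0.5527, -0.0234, 0.1406]
tcp_rot: [[0.996, -0.093, -0.001], [-0.093, -0.996, -0.001], [-0.0, 0.001, -1.0]]
force: [-3.5, -0.6, 7.9]
opening: 0.006
grasp_force: 4.0
```

Request:
{"method": "play_rows", "body": {"motion": [[[0,0,0.001,0,0,0],[0,0,0.002,0,0,0],[0,0,0.0025,0,0,0],[0,0,0.0025,0,0,0],[0,0,0.0025,0,0,0]]]}}

```text
time_s: 4.62
position: [0.5527, -0.0234, 0.1383]
tcp_rot: [[0.996, -0.093, -0.0], [-0.093, -0.996, -0.001], [-0.0, 0.001, -1.0]]
force: [-2.9, 0.0, 9.1]
opening: 0.005
grasp_force: 4.5
```

Request:
{"method": "play_rows", "body": {"motion": [[[0,0.003,0,0,0,0],[0,0.007,0,0,0,0],[0,0.012,0,0,0,0],[0,0.017,0,0,0,0],[0,0.022,0,0,0,0],[0,0.026,0,0,0,0],[0,0.029,0,0,0,0],[0,0.03,0,0,0,0]]]}}

```text
time_s: 5.28
position: [0.5499, -0.0532, 0.1383]
tcp_rot: [[0.996, -0.094, -0.0], [-0.094, -0.996, 0.0], [-0.0, -0.0, -1.0]]
force: [-2.8, 1.7, 9.8]
opening: 0.001
grasp_force: 4.5
```

Run:
```python
from rig import imaging,bot,finder
import cv2,numpy as np
b=imaging.capture("scene")
B=cv2.resize(b["frame"][190:280,190:350],(640,360),interpolation=cv2.INTER_CUBIC)
cv2.imwrite("pics/z3.png",B[:,:,::-1])
s=bot.read_state();print(s["time_s"],s["position"].round(4),s["force"])
for d in finder.outline_of("scene","length_stop")[:1]:
    v,u=np.nonzero(d["pixels"]);print(u.min(),u.max())
```

```text
5.3333 [ 0.5499 -0.0532  0.1383] [-3.31580572  0.67711754  7.68960645]
269 320
```

View pics/z3.png

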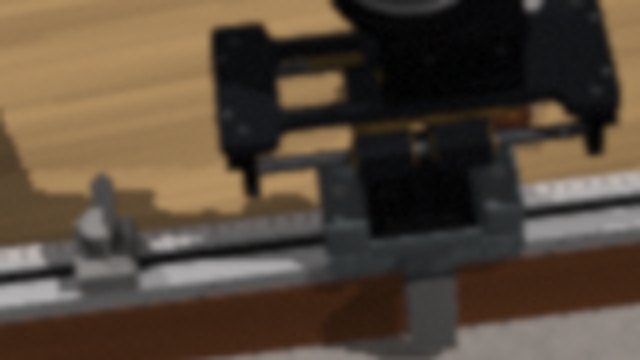

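The stop is riding along with the fingertips: its outline moved 14 px, and the marked stop is ahead at about (105,265). I'll keep sliding.

Request:
{"method": "play_rows", "body": {"motion": [[[0,0.005,0,0,0,0],[0,0.012,0,0,0,0],[0,0.02,0,0,0,0],[0,0.028,0,0,0,0],[0,0.036,0,0,0,0],[0,0.043,0,0,0,0],[0,0.048,0,0,0,0],[0,0.05,0,0,0,0]]]}}

```text
time_s: 6.05
position: [0.5453, -0.1033, 0.1383]
tcp_rot: [[0.996, -0.094, -0.0], [-0.094, -0.996, -0.0], [-0.0, 0.0, -1.0]]
force: [-2.1, 1.4, 9.4]
opening: 0.008
grasp_force: 4.5
```

Request:
{"method": "play_rows", "body": {"motion": [[[0,0.004,0,0,0,0],[0,0.01,0,0,0,0],[0,0.016,0,0,0,0],[0,0.022,0,0,0,0],[0,0.028,0,0,0,0],[0,0.033,0,0,0,0],[0,0.036,0,0,0,0],[0,0.037,0,0,0,0]]]}}

```text
time_s: 6.72
position: [0.5419, -0.14, 0.1384]
tcp_rot: [[0.996, -0.094, 0.0], [-0.094, -0.996, -0.0], [0.0, 0.0, -1.0]]
force: [-1.5, 0.9, 8.8]
opening: 0.005
grasp_force: 4.5
```

Run:
```python
from rig import imaging,bot,finder
import cv2,numpy as np
b=imaging.capture("scene")
B=cv2.resize(b["frame"][200:290,180:340],(640,360),interpolation=cv2.INTER_CUBIC)
cv2.imwrite("pics/z4.png",B[:,:,::-1])
s=bot.read_state();print(s["time_s"],s["position"].round(4),s["force"])
for d in finder.outline_of("scene","length_stop")[:1]:
    v,u=np.nonzero(d["pixels"]);print(u.min(),u.max())
```

```text
6.7667 [ 0.5419 -0.1401  0.1384] [-2.22556216 -0.02138214  9.41744008]
226 278
```

View pics/z4.png

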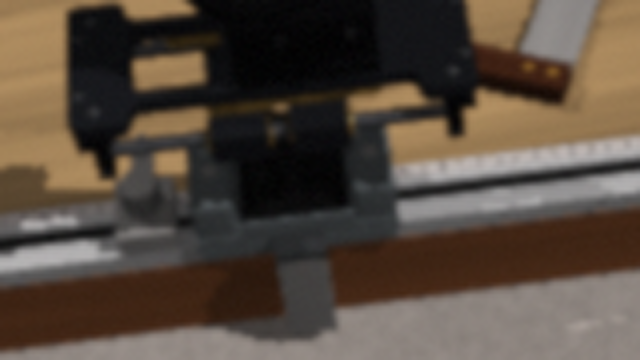

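The stop is now a few mm short of the marked block, with a gap at about (185,220). I'll creep in.

Request:
{"method": "play_rows", "body": {"motion": [[[0,0.001,0,0,0,0],[0,0.002,0,0,0,0],[0,0.003,0,0,0,0],[0,0.004,0,0,0,0],[0,0.005,0,0,0,0],[0,0.006,0,0,0,0],[0,0.0065,0,0,0,0],[0,0.0065,0,0,0,0]]]}}

```text
time_s: 7.48
position: [0.5413, -0.1461, 0.1384]
tcp_rot: [[0.996, -0.093, 0.0], [-0.093, -0.996, -0.0], [0.0, 0.0, -1.0]]
force: [-2.6, 1.2, 8.5]
opening: 0.004
grasp_force: 4.5
```

Request:
{"method": "play_rows", "body": {"motion": [[[0,0.0005,0,0,0,0],[0,0.001,0,0,0,0],[0,0.0015,0,0,0,0],[0,0.002,0,0,0,0],[0,0.002,0,0,0,0]]]}}

```text
time_s: 7.9
position: [0.5412, -0.148, 0.1384]
tcp_rot: [[0.996, -0.093, 0.0], [-0.093, -0.996, -0.0], [0.0, 0.0, -1.0]]
force: [-2.1, 0.4, 7.6]
opening: 0.006
grasp_force: 4.5
```

Request:
{"method": "play_rows", "body": {"motion": [[[0,0.0005,0,0,0,0],[0,0.001,0,0,0,0],[0,0.0015,0,0,0,0],[0,0.002,0,0,0,0],[0,0.002,0,0,0,0]]]}}

```text
time_s: 8.32
position: [0.541, -0.1499, 0.1384]
tcp_rot: [[0.996, -0.093, 0.0], [-0.093, -0.996, 0.0], [0.0, -0.0, -1.0]]
force: [-2.1, 1.5, 8.7]
opening: 0.01
grasp_force: 4.5
```

Request:
{"method": "play_rows", "body": {"motion": [[[0,0.0005,0,0,0,0],[0,0.001,0,0,0,0],[0,0.0015,0,0,0,0],[0,0.002,0,0,0,0],[0,0.002,0,0,0,0]]]}}

```text
time_s: 8.73
position: [0.5409, -0.1501, 0.1383]
tcp_rot: [[0.996, -0.094, 0.0], [-0.094, -0.996, 0.003], [0.0, -0.003, -1.0]]
force: [-0.0, 6.2, 8.4]
opening: 0.008
grasp_force: 4.5
```

The stop has made contact: motion is blocked at y = −0.1501 with 6 N, after 127 mm of travel against 127 mm expected. I'll lift straight up.

Request:
{"method": "play_rows", "body": {"motion": [[[0,-0.0005,-0.001,0,0,0],[0,-0.0007,-0.002,0,0,0],[0,-0.001,-0.003,0,0,0],[0,-0.001,-0.004,0,0,0],[0,-0.001,-0.006,0,0,0],[0,-0.001,-0.012,0,0,0],[0,-0.001,-0.025,0,0,0],[0,-0.001,-0.045,0,0,0]]]}}

```text
time_s: 9.4
position: [0.5399, -0.1506, 0.181]
tcp_rot: [[0.996, -0.093, -0.004], [-0.093, -0.996, 0.002], [-0.004, -0.001, -1.0]]
force: [-0.5, -0.0, -0.1]
opening: 0.001
grasp_force: 0.0
```

Request:
{"method": "play_rows", "body": {"motion": [[[-0.005,0,-0.03,0,0,0],[-0.02,0,-0.06,0,0,0],[-0.045,0,-0.09,0,0,0],[-0.07,0,-0.11,0,0,0],[-0.09,0,-0.12,0,0,0],[-0.1,0,-0.12,0,0,0],[-0.1,0,-0.12,0,0,0]]]}}

```text
time_s: 9.98
position: [0.4397, -0.1413, 0.3025]
tcp_rot: [[0.996, -0.094, -0.0], [-0.094, -0.996, -0.0], [-0.0, 0.0, -1.0]]
force: [-0.4, 0.4, -1.1]
opening: 0.003
grasp_force: 0.0
```

Run:
```python
from rig import imaging,bot,finder
import cv2,numpy as np
b=imaging.capture("scene")
B=cv2.resize(b["frame"][215:275,180:300],(800,400),interpolation=cv2.INTER_CUBIC)
cv2.imwrite("pics/z5.png",B[:,:,::-1])
s=bot.read_state();print(s["time_s"],s["position"].round(4),s["force"])
for d in finder.outline_of("scene","length_stop")[:1]:
    v,u=np.nonzero(d["pixels"]);print(u.min(),u.max())
```

```text
10.0333 [ 0.441  -0.1416  0.3019] [0.18659274 0.46219228 0.70871443]
221 273
```

View pics/z5.png

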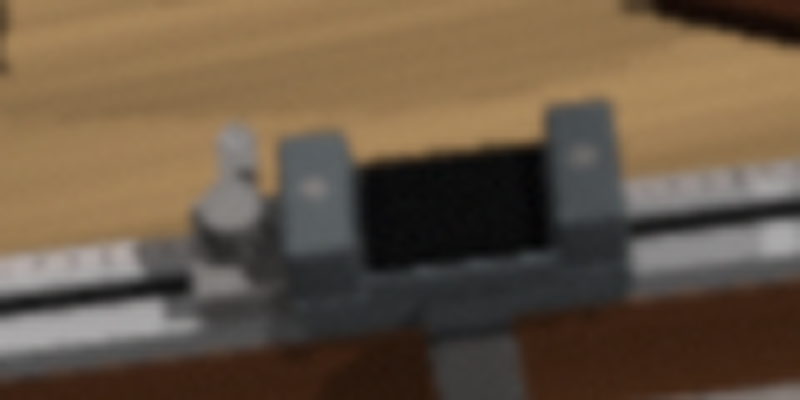

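The saddle's end face meets the marked block at about (280,285), the pad is up, and the arm is clear.

```bash
python3 -c "
from rig import bot
print(bot.hand_in())"
```

```text
the job is handed in; nothing more can be done
None
```

The sliding stop now rests against the marked dead stop, with the pad up so its brake is on and the arm clear; I've handed the job in at about 10 s, but no verdict came back.

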